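# Set the adjustable wrench and tighten the ski vise's lock nut

## Task

The adjustable wrench lies around the lock nut of the ski vise with its jaws too wide. Roll its worm with a fingertip until the jaws just fit the nut, with no play to speak of, then push the handle clockwise (seen from above) until the nut comes up tight against its stop. Leave the wrench lying on the nut, still snug, and leave everything else on the bench where it is.

Things in the scene. Friction and masses are not known exactly. Their poses are not given: they have to be found in the camera images.
- nut_top (a point): Centre of the top of the vise's lock nut: dark steel hexagon, 36 mm across flats, 41.6 across corners, 19 mm high, on a vertical stud 18 mm thick, 7 mm proud. It stands on a flat fixed aluminium disc (200 mm across, its top 30 mm above the bench; nut top at 49 mm). The vise has two uprights, 73 mm high, 138 to 202 mm from the nut on the side away from the wrench's handle.
- nut (a joint): Turn of the lock nut, rad: grows clockwise seen from above (tightening); the stop, where it is tight, is at 0.85. It starts 0 to 0.26. About 0.3 N m of friction turns it; it stays where it is left.
- wrench: Loose adjustable steel wrench, 0.7 to 0.9 kg, flat on the disc, nut between its jaws. Origin on the underside, 18 mm from the fixed jaw's face. +x to the handle's end (227 mm), +z up, fixed jaw at +y, movable at -y. Jaws x = -23 to 23 mm, throat at x = 23. Head to x = 46, 76 mm wide, 18 thick; window cheeks and neck to x = 90, 15 thick. Clockwise turning moves the handle towards -y.
- jaw_mid (a point): The point of the wrench 18 mm from the fixed jaw's face, half-way up the jaws: when the jaws fit, it is at the nut's axis.
- jaw_face (a point): Middle of the movable jaw's inner face. In the wrench's frame its y is -(gap - 18 mm): -23.5 to -26.5 mm at the start (gap 41.5 to 44.5 mm), about -18 mm when closed on the nut (gap 36 mm).
- worm_top (a point): Top of the worm: knurled dark steel roller, 25 mm across, 20 long, axis along the wrench's y, at x = 61 mm; its top is 25.5 mm above the wrench's underside, 7.5 above the head. Press 10 to 20 N on top and stroke towards the nut to close the jaws (about 1.3 mm for 20 mm; the other way opens). Rolling drags 5 to 7 N; it stays as left and goes hard when the jaws grip. Lift off to come back.
- worm (a joint): Turn of the worm, rad: grows as the jaws close (its top going towards the nut); 0.8 mm of jaw a radian.
- handle_push (a point): Middle of the handle at x = 165 mm, 8.5 mm above the wrench's underside (38.5 mm above the bench), a good place to push. Handle 26 mm wide, 12 thick; it overhangs the disc from 100 to 227 mm from the nut, over the base slab or the bench (clear below: slab top is 18 mm high). Turning takes 1 to 4 N here; at the stop 10 N is plenty: beyond about 13 N the jaws begin to be forced open.
- lamp: Bystander: cordless lamp, black foot 110 mm across, white shade, 200 mm high; origin under its centre.
- brush: Bystander: red nylon brush, 150 x 55 x 37 mm; origin under its centre.
- wax: Bystander: purple wax block, 85 x 45 x 28 mm; origin under its centre.
- tin: Bystander: steel tin with a clipped lid, 98 mm across, 70 mm high; origin under its centre.
- cork_block: Bystander: cork block, 100 x 60 x 35 mm; origin under its centre.
- scraper: Bystander: clear plastic scraper, 140 x 60 x 5 mm, flat on the bench; origin under its centre.
- spare_bolt: Bystander: steel hexagon bolt lying on the bench, 58 mm long, head 22 mm; origin at the head, at bench level.

How it is judged (in metres and radians):
On the way, in this order (a step that is already met when the one before it is completed fails the run):
1. the jaws are closed on the nut: at most 37.2 mm apart, before the nut has been turned to its stop (y of jaw_face in the frame of wrench above -0.0192 m and horizontal distance between jaw_mid and nut_top below 0.012 m and value of joint nut below 0.5 rad), for 0.2 s.
2. the nut is turned to its stop (value of joint nut above 0.8 rad), for 0.2 s.
At the end, for the whole second after the job is handed in: The nut is within 0.06 rad of its stop, the wrench lies flat (within about 5 degrees) and at rest with the nut between its jaws (jaw middle within 12 mm of the nut's axis, below its top), the jaws at most 38.5 mm apart (value of joint nut above 0.79 rad and y of jaw_face in the frame of wrench above -0.0205 m and horizontal distance between jaw_mid and nut_top below 0.012 m and z of jaw_mid in the frame of nut_top below 0 m and angle between wrench's own z axis and vertical below 0.08 rad and linear speed of wrench below 0.01 m/s and velocity of joint nut below 0.05 rad/s); the robot touches nothing.
It fails at once if one of the bystanders is moved by more than 25 mm (distance of any of lamp, brush, wax, tin, cork_block, scraper, spare_bolt from where it was at the start of the episode above 0.025 m).
It also fails if it takes over 72 s, if anything falls off the work surface, if the arm or the gripper's body presses on something with over 40 N, if the wrist force passes 120 N, or if a joint passes its speed limit or range.

## Robot

A 6-joint arm with a two-finger parallel gripper is mounted at the origin on the work surface. World frame = base frame: x ahead of the robot, y to its left, z up, the work surface at z = 0. Lengths are in mm, angles in rad, forces in N, time in s.
With the tool pointing down it reaches from about 400 to 925 mm from the base axis. Payload 12.5 kg.
Tool frame: the origin (TCP) lies where the fingers leave the gripper's body, on its centre line; the fingertips stand 78 mm ahead of it and the grasp point (between the pads) lies 59 mm ahead of it; z points along the fingers, y is the line along which they close (so a half turn about z gives the same grasp; the last joint's range is limited). The gripper opens to 95 mm and grips with 3 to 60 N. Pads are 20 mm wide; open, the fingers measure 119 mm over their backs; the gripper's body (75 mm by 180 mm) begins 59 mm behind the grasp point.
Start: joints at [-1.438, 0.491, 1.559, -0, 1.092, -0.106], TCP at [147.857, -607.269, 292.261] pointing down, gripper open.
Joint ranges: [-3.1, 3.1], [-0.84, 2.19], [0.05, 2.79], [-1.13, 4.28], [0.06, 2.93], [-2.69, 2.69]. Speed limits (rad/s): [2.22, 2.22, 2.79, 3.14, 3.14, 3.14].

## Interface

Orientations are given as a rotation vector (axis times angle).
In Python, from cell import arm, optics, spotter gives the robot as it stands.
- The arm moves only by the shell command python3 -m creep 'ROWS' [FORCE]. ROWS is JSON, a list of rows, each a list of 5 numbers: the finger opening in cm, from 0 to 9.51, then the shift along the tool's x, y, z in cm, then the turn about the tool's z in degrees. In form: [[gripper, tx, ty, tz, yaw], ...]. A call has 1 to 20 rows; each row shifts and turns the commanded pose from where the row before left it, along the tool's axes as they then stand; what a row does not reach is not made up. A row lasts 1/8 s, in which the tool goes at most 62.5 mm and 10.7 degrees, less where a joint would pass 70% of its speed; a pose out of reach is approached as far as the arm can. A call with a gripper value outside its range is refused whole. The fingers move at their own pace and stop on an object; FORCE is the grip in N (left out, the last holds). Time passes only in rows, so rows that do not move let the fingers close. It gives the time, the measured TCP pose, the force, the opening and the grip force at its end, in the units of the state.
- arm.sense(): the state, without advancing time (a new reading comes with each control period).
- optics.capture(name): name is "scene" or "side" or "wrist"; returns a dict with "image" (420x560x3 uint8, blue, green, red), "depth" (420x560 float32, mm along the optical axis (not along the pixel's ray), 0 where there is no reading), "camera_matrix" (3x3 intrinsics, pixels), "rvec" (rotation vector, rad) and "tvec" (3), from world to camera coordinates, as OpenCV has them. Camera axes: x right, y down, z forward; pixel columns grow to the right and rows downward; lengths in mm; the calibration is good to about 2 mm. A picture is of the moment at which its call begins.
- arm.close_job(): hands the job in; it is judged then, once.
Trained networks look in a picture, given as the dict that the camera call returned (one of the last four; its "shot" number tells which), for a name from the list of things; names that differ only in an ending like _2 or _b are one class to them, and where a whole thing is asked for, a point or a joint stands for the part that bears it (a point fixed in the world has none). Each returns a list of dicts, best first, with "confidence" (0 to 1); they miss things now and then, are a little off and sometimes report something else, mostly with a low value. They report only what shows in the picture. A call takes as long as a camera call.
- spotter.find_in(thing, picture): "point" ([column, row] in pixels, amid what is visible of it).
The state is a dict: "time_s": time; "q": joint angles; "joint_velocities": joint speeds; "tau": joint torques, N m; "eef_pos": TCP position; "eef_rot": TCP orientation; "wrist_force": force on the tool from outside, world axes, zero at the start; "torque": the same for the moment, N m; "opening": opening from 0.0 (shut) to 1.0 (fully open); "finger_force": force on a finger pad.
Only numpy, scipy, OpenCV 4.12 (cv2) and the standard library are available. Lean on these libraries where they do the work, as an engineer would, in place of code of your own. Each camera call takes 0.05 s, during which the arm holds its last target. There are 200 camera calls.

## Working session

There is one attempt and no reset: what is moved stays moved. The work goes in short steps, Python scripts to look and compute and a shell command to move; the robot and the scene stay as the last step left them, time stands still between calls to the robot, and variables do not carry over. Pictures are saved under pics/ and viewed, at most 10 in all, crops included, and the job is handed in when it is done.

```bash
mkdir -p pics
cat > h.py <<'E'
import cv2, numpy as np
from cell import arm, optics, spotter
def world(p,uv,z=None):
    K=p["camera_matrix"];R=cv2.Rodrigues(np.array(p["rvec"],float))[0];t=np.array(p["tvec"],float).ravel()
    u,v=uv;r=np.linalg.inv(K)@[u,v,1.]
    C=-R.T@t;d=R.T@r
    if z is None:
        D=p["depth"][int(round(v)),int(round(u))];return C+d*D
    return C+d*(z-C[2])/d[2]
def pix(p,X):
    return cv2.projectPoints(np.array(X,float).reshape(-1,1,3),np.array(p["rvec"],float),np.array(p["tvec"],float),p["camera_matrix"],None)[0].reshape(-1,2)
Z=dict(nut_top=49,worm_top=55.5,handle_push=38.5,jaw_mid=39,jaw_face=40)
def look(c,things):
    p=optics.capture(c)
    for n in things:
        for d in spotter.find_in(n,p)[:2]:
            print(c,n,round(d["confidence"],2),np.round(d["point"],1),"depth",np.round(world(p,d["point"]),1),"z",np.round(world(p,d["point"],Z[n]),1) if n in Z else "")
    return p
E
python3 - <<'E'
from h import *
T=["nut_top","worm_top","handle_push","jaw_mid","jaw_face"]
s=arm.sense();print(s)
a=look("scene",T+["lamp","brush","wax","tin","cork_block","scraper","spare_bolt"]);b=look("side",T);c=look("wrist",T)
print(pix(b,[[0,0,0]]))
cv2.imwrite("pics/a.png",a["image"]);cv2.imwrite("pics/b.png",b["image"]);cv2.imwrite("pics/c.png",c["image"])
E
```

```text
{'time_s': 0.0, 'q': array([-1.43761490e+00,  4.91574348e-01,  1.55946757e+00, -2.95948400e-05,
        1.09169147e+00, -1.05609244e-01]), 'joint_velocities': array([-0.00110753, -0.00175003, -0.00049845, -0.00105568, -0.00067246,
        0.00021037]), 'tau': array([-1.72596232e-03, -6.12640929e+01, -2.58180732e+01,  6.91158953e-02,
        4.81130148e-02, -8.27337567e-05]), 'eef_pos': array([ 147.81957843, -607.1001926 ,  291.64626867]), 'eef_rot': array([-3.11809245e+00, -3.74086444e-01,  6.59153416e-05]), 'wrist_force': array([-0.14122274, -0.81505211, -0.62221227]), 'torque': array([-0.01844126,  0.00962749,  0.09383962]), 'finger_force': 0.0, 'opening': 0.9948820456621268}
scene nut_top 0.43 [268.3 196.5] depth [459.7 -33.4  55.3] z [451.6 -31.9  49. ]
scene nut_top 0.28 [394.9 176.9] depth [403.8 319.1  36.3] z [420.6 310.2  49. ]
scene worm_top 0.65 [293.1 190.5] depth [439.2  33.3  50.7] z [445.5  31.7  55.5]
scene worm_top 0.53 [424.9 205.6] depth [536.  345.6  39.3] z [554.7 333.6  55.5]
scene handle_push 0.74 [289.6 190.5] depth [440.4  24.   52.6] z [422.   28.5  38.5]
sc
[... 682 characters left out ...]
ock 0.17 [423.2 207.7] depth [540.9 339.4  37.3] z 
scene scraper 0.59 [ 93.3 253.5] depth [ 545.5 -447.     8.8] z 
scene spare_bolt 0.54 [120.9 294.3] depth [ 670.  -382.6   -0.7] z 
side nut_top 0.7 [326.3 212.8] depth [445.  -22.8  50.7] z [445.  -25.4  49. ]
side worm_top 0.84 [334.2 229.8] depth [422.7  46.8  46.3] z [423.2  60.2  55.5]
side worm_top 0.46 [312.6 220.3] depth [478.8  13.6  47.3] z [478.5  26.1  55.5]
side handle_push 0.87 [336.3 231.5] depth [417.5  55.   47.4] z [416.8  42.1  38.5]
side jaw_mid 0.58 [337.3 230.3] depth [414.8  45.2  44.5] z [414.4  37.1  39. ]
side jaw_face 0.73 [315.2 218.7] depth [472.5   9.7  50.3] z [472.8  -6.1  40. ]
[[498.7981666  248.80991059]]
```

View pics/a.png

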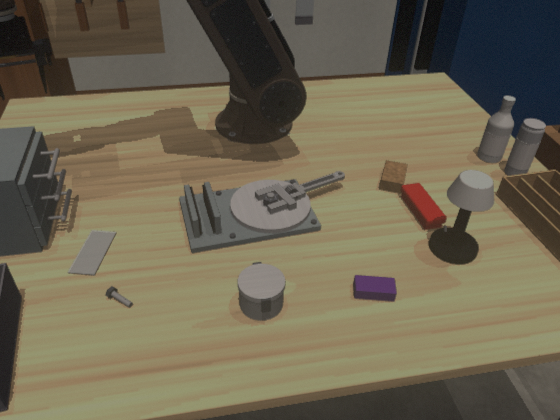

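View pics/b.png

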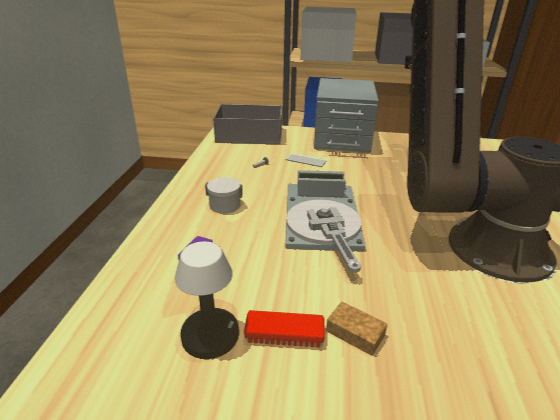

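The scene shows the vise at around (268,205), the wrench's handle pointing right to (342,176), and the tin near (262,290). Moving above it now.

```bash
python3 -m creep '[[0,5.1,-2.5,0,0],[0,5.1,-2.5,0,0],[0,5.1,-2.5,0,0],[0,5.1,-2.5,0,0],[0,5.1,-2.5,0,0],[0,5.1,-2.5,0,0],[0,4.8,-2.6,0,0],[0,1.4,-5.7,0,0],[0,1.4,-5.7,0,0],[0,1.4,-5.7,0,0],[0,1.4,-5.7,0,0],[0,1.4,-5.7,0,0],[0,1.3,-5.7,0,0],[0,0,0,0,0],[0,0,0,0,0]]' 20
python3 - <<'E'
from h import *
p=look("wrist",["nut_top","worm_top","handle_push","jaw_mid","jaw_face"])
cv2.imwrite("pics/d.png",p["image"])
R=cv2.Rodrigues(p["rvec"])[0];print(-R.T@p["tvec"].ravel(),R[2])
E
```

```text
time_s: 3.12
eef_pos: [450.0, -0.7, 292.4]
eef_rot: [3.119, 0.376, 0.001]
wrist_force: [0.5, -0.2, -0.3]
opening: 0.003
finger_force: 0.0
wrist nut_top 0.7 [300.7 194.6] depth [451.  -24.6  55.1] z [449.6 -25.4  49. ]
wrist worm_top 0.79 [240.  208.4] depth [424.8  27.3  55.8] z [424.8  27.3  55.5]
wrist handle_push 0.71 [239.5 206.1] depth [426.5  28.3  54.3] z [421.7  28.8  38.5]
wrist jaw_mid 0.82 [238.1 209.2] depth [423.7  28.9  55.9] z [418.4  29.4  39. ]
wrist jaw_face 0.57 [280.7 160.7] depth [476.3   0.7  48.4] z [4.75e+02 2.00e-01 4.00e+01]
[526.70973773  18.5983427  384.70787973] [-0.27875067 -0.06826808 -0.95793399]
```

View pics/d.png

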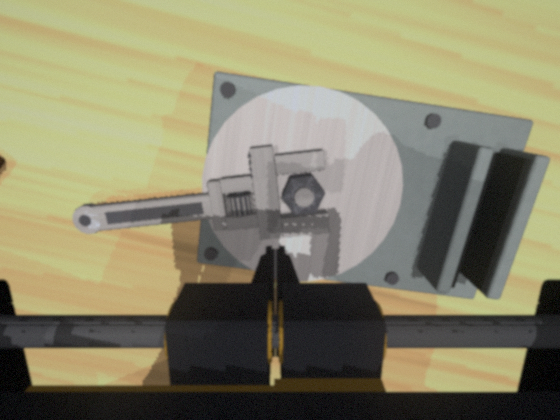

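The wrist view shows the nut at (302,195), the worm at (238,205), the handle's end hole at (88,218), and the movable jaw on top at (300,160). Clockwise is up in this image, i.e. world +x.

```bash
cat >> h.py <<'E'
def cloud(p,lo,hi):
    D=p["depth"];v,u=np.nonzero(D>0);K=p["camera_matrix"];R=cv2.Rodrigues(p["rvec"])[0];t=np.array(p["tvec"]).ravel()
    d=D[v,u];X=np.c_[(u-K[0,2])/K[0,0]*d,(v-K[1,2])/K[1,1]*d,d]
    W=(X-t)@R;m=(W[:,2]>lo)&(W[:,2]<hi);return W[m],np.c_[u,v][m]
E
python3 - <<'E'
from h import *
p=optics.capture("wrist")
print([np.round(world(p,q),1) for q in [(88,218),(150,209),(180,206),(238,205),(302,195)]])
W,uv=cloud(p,30,60)
h=W[(uv[:,0]<195)&(uv[:,0]>75)&(uv[:,1]>180)&(uv[:,1]<240)]
h=h[h[:,2]>36];l=cv2.fitLine(h[:,:2].astype(np.float32),cv2.DIST_HUBER,0,.01,.01).ravel();print("handle",l,len(h),h[:,2].mean(),h[:,1].min(),h[:,1].max())
w=W[(W[:,2]>50.5)&(uv[:,0]<255)&(uv[:,0]>215)&(uv[:,1]>180)&(uv[:,1]<230)];print("worm",w.min(0),w.max(0),np.median(w,0),len(w))
s=W[(W[:,2]>51)&(uv[:,0]>280)&(uv[:,0]<330)&(uv[:,1]>165)&(uv[:,1]<220)];print("stud",s.min(0),s.max(0),len(s))
E
```

```text
[array([377.7, 168.7,  45.7]), array([401.2, 111. ,  46.8]), array([410.3,  83.8,  44.9]), array([427.7,  29.1,  56.1]), array([450.9, -26.5,  56. ])]
handle [ 3.57796192e-01 -9.33799684e-01  3.92628601e+02  1.25070885e+02] 3219 44.42677183151563 68.34348862092624 181.3826351617919
worm [413.96703398  17.49361163  50.66775054] [438.36937846  41.62150509  58.24689166] [426.37708363  29.17872136  54.51124192] 440
stud [434.9161899  -44.48987386  51.03437201] [467.6798841  -10.69586958  58.31626792] 318
```

```bash
python3 -m creep '[[0,0,0,0,-7.2],[0,-0.6,-2.3,2,0],[0,-0.5,-2.2,4,0],[0,0,0,4,0],[0,0,0,3,0],[0,0,0,1.5,0],[0,0,0,0.3,0],[0,0,0,0,0],[0,0,0,0,0]]'
python3 - <<'E'
from h import *
p=look("wrist",["worm_top"]);cv2.imwrite("pics/e.png",p["image"])
E
```

```text
time_s: 4.6
eef_pos: [423.9, 37.4, 144.8]
eef_rot: [3.089, 0.569, 0.002]
wrist_force: [-0.3, -0.0, 0.2]
opening: 0.003
finger_force: 0.0
wrist worm_top 0.65 [287.2 234.3] depth [434.1  34.9  48.3] z [436.5  36.1  55.5]
```

View pics/e.png

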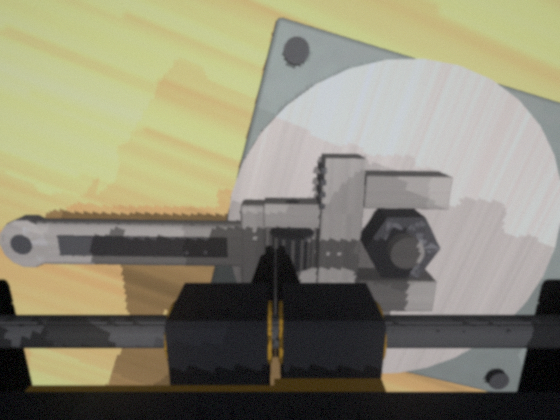

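The wrench is now level in the picture. The fingertip is at (278,250), at the handle side of the worm (292,245), as planned. Pressing gently.

```bash
python3 -m creep '[[0,0,0,0.8,0],[0,0,0,0.3,0],[0,0,0,0.1,0],[0,0,0,0,0]]'; python3 -m creep '[[0,0,0,0.1,0],[0,0,0,0,0]]'
```

```text
time_s: 5.2
eef_pos: [423.6, 37.5, 132.1]
eef_rot: [3.09, 0.569, -0.001]
wrist_force: [-0.6, 0.0, 0.3]
opening: 0.006
finger_force: 0.1
time_s: 5.45
eef_pos: [423.6, 37.5, 131.6]
eef_rot: [3.089, 0.569, 0.001]
wrist_force: [-2.0, -0.8, 8.5]
opening: 0.006
finger_force: 4.1
```

```bash
python3 -m creep '[[0,0,0,0.05,0],[0,0,0,0,0]]'; python3 -m creep '[[0,0,0.5,0,0],[0,0,0.5,0,0]]';python3 -m creep '[[0,0,0.5,0,0],[0,0,0.5,0,0],[0,0,0,0,0]]'
python3 - <<'E'
from h import *
p=look("wrist",["jaw_face"]);cv2.imwrite("pics/f.png",p["image"])
E
```

```text
time_s: 5.7
eef_pos: [423.6, 37.5, 131.3]
eef_rot: [3.089, 0.569, 0.001]
wrist_force: [-2.4, 0.4, 13.6]
opening: 0.003
finger_force: 6.4
time_s: 5.95
eef_pos: [426.5, 29.3, 132.3]
eef_rot: [-3.088, -0.568, -0.0]
wrist_force: [-11.3, 14.9, 55.1]
opening: 0.001
finger_force: 27.5
time_s: 6.32
eef_pos: [430.6, 18.6, 131.9]
eef_rot: [3.089, 0.569, 0.001]
wrist_force: [-5.4, -4.4, 26.3]
opening: 0.004
finger_force: 12.4
wrist jaw_face 0.59 [345.2 196.7] depth [473.9  -1.5  48.3] z [472.4  -3.8  40. ]
```

View pics/f.png

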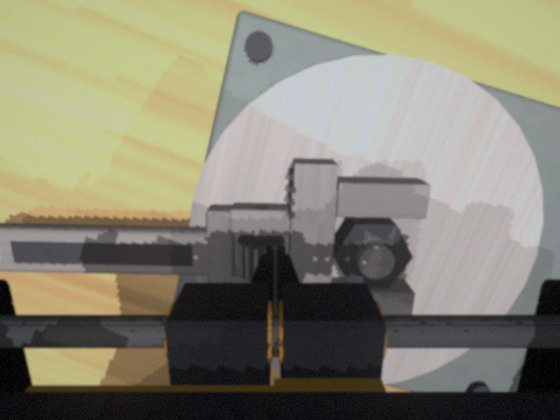

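The fingertip (275,250) has run over the worm. The jaw face is at about row 218, near the nut's top corner at (370,218). The press peaked at 55 N, so the next strokes go shallower.

```bash
python3 -m creep '[[0,0,0,-0.5,0],[0,0,-0.9,0,0],[0,0,-0.9,0,0],[0,0,0,0.38,0],[0,0,0.4,0,0],[0,0,0.4,0,0]]'; python3 -m creep '[[0,0,0.3,0,0],[0,0,0.3,0,0]]';python3 -m creep '[[0,0,0.4,0,0],[0,0,0,0,0]]'
```

```text
time_s: 7.18
eef_pos: [426.6, 28.9, 132.7]
eef_rot: [-3.088, -0.569, 0.001]
wrist_force: [-8.0, 11.3, 37.1]
opening: 0.005
finger_force: 18.6
time_s: 7.42
eef_pos: [428.9, 22.8, 132.9]
eef_rot: [-3.089, -0.569, 0.0]
wrist_force: [-6.2, 5.2, 30.0]
opening: 0.004
finger_force: 14.6
time_s: 7.68
eef_pos: [430.4, 18.7, 132.2]
eef_rot: [-3.089, -0.569, 0.001]
wrist_force: [-4.6, 0.6, 16.1]
opening: 0.007
finger_force: 7.6
```

```bash
python3 -m creep '[[0,0,0,-0.5,0],[0,0,-1,0,0],[0,0,-1,0,0],[0,0,0,0.44,0],[0,0,0.4,0,0],[0,0,0.4,0,0],[0,0,0.4,0,0],[0,0,0.4,0,0],[0,0,0.4,0,0]]'; python3 -m creep '[[0,0,0,-0.5,0],[0,0,-1,0,0],[0,0,-1,0,0],[0,0,0,0.5,0],[0,0,0.4,0,0],[0,0,0.4,0,0],[0,0,0.4,0,0]]';  python3 -m creep '[[0,0,0.4,0,0],[0,0,0.4,0,0],[0,0,0,-0.5,0],[0,0,0,-2,0],[0,0,-3,-4,0],[0,0,-3,-2,0],[0,0,0,0,0]]'
cat > m.py <<'E'
from h import *
import sys
p=optics.capture("wrist");f=cv2.resize(p["image"],None,fx=1.4,fy=1.4,interpolation=cv2.INTER_CUBIC)
for n in ["nut_top","jaw_face","worm_top"]:
    for d in spotter.find_in(n,p)[:1]: print(n,d["confidence"],d["point"],np.round(world(p,d["point"]),1))
cv2.imwrite("pics/"+sys.argv[1],f)
W,uv=cloud(p,33,60)
h=W[(W[:,1]>75)&(W[:,1]<180)&(abs(W[:,0]-400)<70)];l=cv2.fitLine(h[:,:2].astype(np.float32),cv2.DIST_HUBER,0,.01,.01).ravel()
d=l[:2]*np.sign(l[1]);yv=np.array([-d[1],d[0]]);c=l[2:]
print("dir",d,"deg",np.degrees(np.arctan2(d[1],d[0])),"pt",c)
L=W[:,:2]-c;a=L@d;b=L@yv
# nearest columns in the jaw zone: list b-histogram of z>44
O=np.array([450.5,-26.5])-c;print("nut at along",O@d,"b",O@yv)
m=(W[:,2]>44)&(abs(a-O@d-2)<18)
hist,_=np.histogram(b[m]-O@yv,np.arange(-50,50,1));print(dict(zip(range(-50,50),hist)))
E
python3 m.py g.png
```

```text
time_s: 8.8
eef_pos: [430.6, 18.6, 132.8]
eef_rot: [-3.089, -0.569, 0.0]
wrist_force: [0.1, -0.3, 0.0]
opening: 0.005
finger_force: 0.2
time_s: 9.68
eef_pos: [427.6, 26.4, 133.1]
eef_rot: [-3.089, -0.569, 0.001]
wrist_force: [-4.3, 6.8, 17.2]
opening: 0.006
finger_force: 8.4
time_s: 10.55
eef_pos: [409.2, 75.8, 218.9]
eef_rot: [3.088, 0.572, 0.004]
wrist_force: [-0.5, -1.2, -0.5]
opening: 0.006
finger_force: 0.0
nut_top 0.96 [420.6, 208.2] [450.9 -20.9  56.2]
jaw_face 0.67 [403.4, 169.3] [471.8   0.8  48.9]
worm_top 0.97 [342.6, 204.6] [432.9  32.9  55. ]
dir [-0.36312357  0.931741  ] deg 111.292145 pt [392.57916 127.30569]
nut at along -164.33948546358806 b 1.8832505860916626
{-50: np.int64(0), -49: np.int64(0), -48: np.int64(0), -47: np.int64(0), -46: np.int64(0), -45: np.int64(0), -44: np.int64(1), -43: np.int64(0), -42: np.int64(0), -41: np.int64(0), -40: np.int64(0), -39: np.int64(1), -38: np.int64(1), -37: np.int64(1), -36: np.int64(0), -35: np.int64(47), -34: np.int64(82), -33: np.int64(53), -32: np.int64(87), -31: np.int64(57), -30: np.int64(57), -29: np.int64(85), -28: np.in
[... 676 characters left out ...]
4(53), 10: np.int64(38), 11: np.int64(31), 12: np.int64(44), 13: np.int64(46), 14: np.int64(41), 15: np.int64(41), 16: np.int64(46), 17: np.int64(43), 18: np.int64(32), 19: np.int64(31), 20: np.int64(0), 21: np.int64(2), 22: np.int64(92), 23: np.int64(74), 24: np.int64(52), 25: np.int64(56), 26: np.int64(57), 27: np.int64(54), 28: np.int64(66), 29: np.int64(51), 30: np.int64(54), 31: np.int64(56), 32: np.int64(52), 33: np.int64(58), 34: np.int64(58), 35: np.int64(49), 36: np.int64(53), 37: np.int64(61), 38: np.int64(56), 39: np.int64(53), 40: np.int64(56), 41: np.int64(44), 42: np.int64(21), 43: np.int64(0), 44: np.int64(0), 45: np.int64(0), 46: np.int64(0), 47: np.int64(0), 48: np.int64(0)}
```

View pics/g.png

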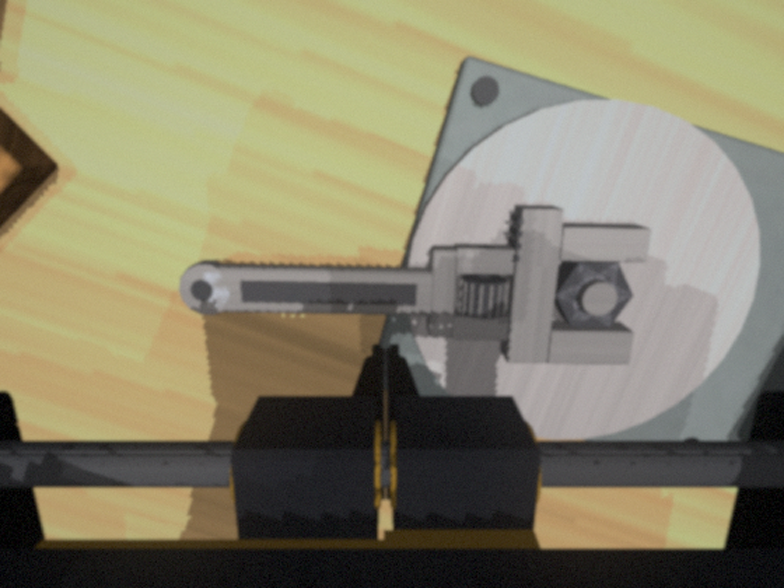

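The nut is at (595,295), the worm at (485,297), the movable jaw at rows 224–263 and the fixed one at 325–363. Next is the gap, measured from depth in the strips beyond the nut's flats.

```bash
cat > gap.py <<'E'
from h import *
p=optics.capture("wrist");W,uv=cloud(p,33,60)
h=W[(W[:,1]>75)&(W[:,1]<180)&(abs(W[:,0]-410)<90)];l=cv2.fitLine(h[:,:2].astype(np.float32),cv2.DIST_HUBER,0,.01,.01).ravel()
d=l[:2]*np.sign(l[1]);yv=np.array([-d[1],d[0]]);c=l[2:]
s=W[(W[:,2]>53.5)&(np.hypot(W[:,0]-450.5,W[:,1]+26.5)<16)][:,:2];n=np.median(s,0)
L=W[:,:2]-n;a=L@d;b=L@yv
print("deg",np.degrees(np.arctan2(d[1],d[0])),"stud",n,"handle pt",c)
t=(W[:,2]>44)
m=t&(abs(b)>26)&(abs(b)<33)&(a<15);print("jaw tip a",np.percentile(a[m],[1,3]))
for lo,hi in [(-22,-19),(-19,-16),(-16,-13),(13,17)]:
    q=b[t&(a>lo)&(a<hi)];print(lo,hi,"fixed>",np.sort(q[q>14])[:6].round(1),"mov<",np.sort(q[q<-10])[-6:].round(1))
w=W[(W[:,2]>52.5)&(abs(a-61)<16)&(abs(b)<20)];print("worm",np.median(w,0),len(w))
E
python3 gap.py
```

```text
deg 111.32886 stud [449.12302704 -27.14098859] handle pt [392.70773 127.26226]
jaw tip a [-25.84395929 -24.32756645]
-22 -19 fixed> [21.6 21.6 21.7 21.8 21.9 21.9] mov< [-18.2 -18.1 -17.8 -17.7 -17.6 -17.4]
-19 -16 fixed> [21.4 21.4 21.7 21.8 21.8 21.9] mov< [-18.3 -18.2 -17.8 -17.5 -17.5 -17.5]
-16 -13 fixed> [21.3 21.4 21.4 21.4 21.6 21.9] mov< [-12.3 -12.2 -11.2 -11.1 -10.5 -10.3]
13 17 fixed> [20.3 20.5 20.6 20.6 20.6 20.9] mov< [-10.6 -10.5 -10.5 -10.2 -10.1 -10.1]
worm [427.10646307  27.56236747  54.83371146] 595
```

Gap is about 39 mm, so about 3 mm (2–3 strokes) is left.

```bash
python3 -m creep '[[0,0,2,4,0],[0,0,2,3.5,0],[0,0,0,0.5,0],[0,0,0,0.5,0],[0,0,0.4,0,0],[0,0,0.4,0,0],[0,0,0.4,0,0]]';python3 -m creep '[[0,0,0.4,0,0],[0,0,0.4,0,0],[0,0,0,-0.5,0],[0,0,-1,0,0],[0,0,-1,0,0],[0,0,0,0.5,0],[0,0,0.4,0,0],[0,0,0.4,0,0],[0,0,0.4,0,0]]';  python3 -m creep '[[0,0,0.4,0,0],[0,0,0.4,0,0],[0,0,0,-0.5,0],[0,0,-1,-2,0],[0,0,-3,-4,0],[0,0,-2,-2,0],[0,0,0,0,0]]'; python3 gap.py
```

```text
time_s: 11.68
eef_pos: [427.9, 26.5, 133.2]
eef_rot: [-3.089, -0.569, -0.001]
wrist_force: [-3.0, 7.4, 6.7]
opening: 0.004
finger_force: 3.5
time_s: 12.8
eef_pos: [427.7, 26.4, 133.1]
eef_rot: [-3.089, -0.569, 0.001]
wrist_force: [-3.5, 6.7, 16.1]
opening: 0.006
finger_force: 8.3
time_s: 13.68
eef_pos: [409.5, 75.5, 218.7]
eef_rot: [3.088, 0.572, 0.005]
wrist_force: [-0.3, 0.5, 0.8]
opening: 0.005
finger_force: 0.0
deg 112.42359 stud [449.09227309 -27.06396003] handle pt [391.07407 127.08473]
jaw tip a [-25.85981607 -24.38558471]
-22 -19 fixed> [20.4 20.6 20.6 20.7 20.8 20.8] mov< [-18.2 -18.  -17.9 -17.2 -17.1 -17. ]
-19 -16 fixed> [20.4 20.4 20.4 20.6 20.7 20.7] mov< [-18.1 -18.  -17.4 -17.4 -17.3 -17.3]
-16 -13 fixed> [14.7 20.3 20.5 20.5 20.6 20.6] mov< [-10.9 -10.7 -10.6 -10.2 -10.1 -10. ]
13 17 fixed> [19.3 19.5 19.5 19.7 19.7 19.7] mov< [-10.6 -10.5 -10.2 -10.1 -10.1 -10.1]
worm [427.00816008  27.49338774  54.75223498] 587
```

```bash
python3 -m creep '[[0,0,2,4,0],[0,0,2,3.5,0],[0,0,0,0.5,0],[0,0,0,0.53,0],[0,0,0.4,0,0],[0,0,0.4,0,0],[0,0,0.4,0,0]]';python3 -m creep '[[0,0,0.4,0,0],[0,0,0.4,0,0],[0,0,0,-0.5,0],[0,0,-1,0,0],[0,0,-1,0,0],[0,0,0,0.5,0],[0,0,0.4,0,0],[0,0,0.4,0,0],[0,0,0.4,0,0]]';  python3 -m creep '[[0,0,0.4,0,0],[0,0,0.4,0,0],[0,0,0,-0.5,0],[0,0,-1,-2,0],[0,0,-3,-4,0],[0,0,-2,-2,0],[0,0,0,0,0]]'; python3 gap.py
```

```text
time_s: 14.6
eef_pos: [427.9, 26.7, 133.2]
eef_rot: [-3.089, -0.57, -0.002]
wrist_force: [-2.5, 7.4, 7.9]
opening: 0.008
finger_force: 3.6
time_s: 15.72
eef_pos: [427.7, 26.5, 133.0]
eef_rot: [-3.089, -0.569, 0.0]
wrist_force: [-4.4, 7.5, 22.5]
opening: 0.005
finger_force: 11.1
time_s: 16.6
eef_pos: [409.4, 75.4, 218.3]
eef_rot: [3.088, 0.572, 0.004]
wrist_force: [-0.7, -0.3, -0.9]
opening: 0.006
finger_force: 0.0
deg 113.27394 stud [449.09461579 -26.96824571] handle pt [389.22226  126.784874]
jaw tip a [-25.82998301 -24.77606702]
-22 -19 fixed> [18.9 19.  19.  19.1 19.2 19.2] mov< [-18.4 -18.4 -18.3 -17.8 -17.7 -17.6]
-19 -16 fixed> [18.6 18.8 18.9 19.  19.1 19.2] mov< [-18.5 -18.5 -18.1 -18.  -18.  -17.9]
-16 -13 fixed> [18.6 18.9 18.9 19.  19.1 19.2] mov< [-11.2 -11.1 -10.8 -10.7 -10.6 -10. ]
13 17 fixed> [17.8 18.  18.1 18.1 18.3 18.3] mov< [-10.8 -10.8 -10.4 -10.4 -10.3 -10.1]
worm [427.33854445  27.28164661  54.79405831] 582
```

```bash
python3 -m creep '[[0,0,2,4,0],[0,0,2,3.5,0],[0,0,0,0.5,0],[0,0,0,0.53,0],[0,0,0.4,0,0],[0,0,0.4,0,0],[0,0,0.4,0,0]]';python3 -m creep '[[0,0,0.4,0,0],[0,0,0.4,0,0],[0,0,0,-0.5,0],[0,0,-1,0,0],[0,0,-1,0,0],[0,0,0,0.5,0],[0,0,0.4,0,0],[0,0,0.4,0,0],[0,0,0.4,0,0]]';  python3 -m creep '[[0,0,0.4,0,0],[0,0,0.4,0,0],[0,0,0,-0.5,0],[0,0,-1,-2,0],[0,0,-3,-4,0],[0,0,-2,-2,0],[0,0,0,0,0]]'; python3 gap.py
```

```text
time_s: 17.52
eef_pos: [427.8, 26.9, 133.2]
eef_rot: [-3.089, -0.57, -0.002]
wrist_force: [-2.1, 8.9, 11.2]
opening: 0.004
finger_force: 5.4
time_s: 18.65
eef_pos: [427.6, 26.7, 132.9]
eef_rot: [-3.089, -0.569, 0.0]
wrist_force: [-6.5, 10.2, 30.1]
opening: 0.002
finger_force: 15.1
time_s: 19.52
eef_pos: [409.5, 75.4, 217.9]
eef_rot: [3.089, 0.572, 0.004]
wrist_force: [0.2, 0.3, -0.8]
opening: 0.007
finger_force: 0.0
deg 113.343605 stud [449.06914888 -27.15267276] handle pt [389.27124 126.8889 ]
jaw tip a [-25.49848535 -24.35782321]
-22 -19 fixed> [18.6 18.6 18.9 19.1 19.2 19.3] mov< [-17.8 -17.7 -17.6 -16.9 -16.9 -16.7]
-19 -16 fixed> [18.2 18.3 18.4 18.5 18.7 18.7] mov< [-18.  -17.6 -17.3 -17.2 -17.2 -17.1]
-16 -13 fixed> [18.3 18.4 18.6 18.7 18.7 18.9] mov< [-11.6 -11.5 -11.  -10.9 -10.9 -10.2]
13 17 fixed> [17.2 17.7 17.7 17.8 17.9 17.9] mov< [-10.8 -10.5 -10.4 -10.3 -10.1 -10.1]
worm [427.64100501  27.60793821  54.77816737] 618
```

```bash
python3 -m creep '[[0,0,2,4,0],[0,0,2,3.5,0],[0,0,0,0.5,0],[0,0,0,0.53,0],[0,0,0.4,0,0],[0,0,0.4,0,0],[0,0,0.4,0,0]]';python3 -m creep '[[0,0,0.3,0,0],[0,0,0,0,0]]';  python3 -m creep '[[0,0,0,-0.5,0],[0,0,-1,-2,0],[0,0,-3,-4,0],[0,0,-2,-2,0],[0,0,0,0,0]]'; python3 gap.py; python3 m.py i.png|grep -v '{'
```

```text
time_s: 20.45
eef_pos: [427.5, 27.2, 133.1]
eef_rot: [-3.089, -0.57, -0.001]
wrist_force: [-5.3, 12.3, 17.3]
opening: 0.006
finger_force: 8.8
time_s: 20.7
eef_pos: [428.7, 24.2, 133.1]
eef_rot: [-3.089, -0.57, -0.002]
wrist_force: [-4.4, 9.1, 15.7]
opening: 0.004
finger_force: 7.7
time_s: 21.32
eef_pos: [407.6, 80.3, 218.3]
eef_rot: [3.088, 0.573, 0.006]
wrist_force: [-0.6, -0.3, -0.9]
opening: 0.003
finger_force: 0.0
deg 113.35188 stud [449.01245705 -27.04829739] handle pt [389.4821  126.89871]
jaw tip a [-25.72743401 -24.63463478]
-22 -19 fixed> [18.4 18.6 18.7 18.8 18.9 19. ] mov< [-18.1 -18.  -17.7 -17.5 -17.4 -17.3]
-19 -16 fixed> [18.4 18.5 18.5 18.6 18.7 18.9] mov< [-18.2 -17.7 -17.6 -17.5 -17.4 -17.3]
-16 -13 fixed> [18.3 18.4 18.4 18.5 18.5 18.6] mov< [-11.1 -10.9 -10.9 -10.6 -10.4 -10.1]
13 17 fixed> [17.6 17.7 17.8 17.8 17.9 17.9] mov< [-10.8 -10.8 -10.7 -10.7 -10.  -10. ]
worm [427.64109119  27.39665086  54.66077663] 614
nut_top 0.59 [426.5, 211.7] [448.6 -21.6  55.9]
jaw_face 0.91 [408.8, 172.6] [ 4.694e+02 -4.000e-01  4.670e+01]
worm_top 0.69 [346.3, 209.8] [428.6  32.6  53.2]
dir [-0.3964489  0.9180568] deg 113.35637 pt [389.44104  126.856255]
nut at along -164.99650833647456 b 4.742327463308811
```

View pics/i.png

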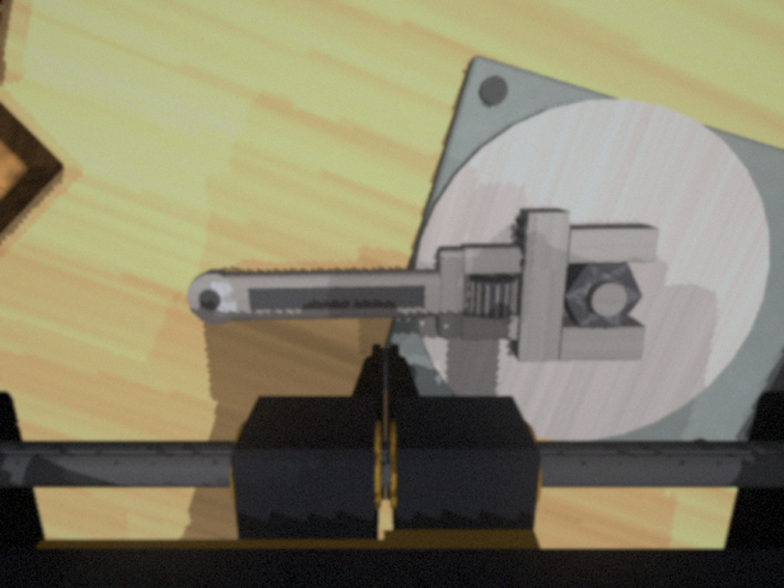

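Jaws now close on the nut at (600,295): drag doubled and the gap no longer changes, so it's snug. Next I'll check the wrist range, then straddle the handle with the open fingers.

Run:
```python
from h import *
s=arm.sense();print(np.round(s["q"],2),s["eef_pos"])
R=cv2.Rodrigues(s["eef_rot"])[0];th=np.radians(113.35);d=np.array([np.cos(th),np.sin(th)]);N=np.array([449,-27])
T=N+165*d;D=T-s["eef_pos"][:2];print(T,np.hypot(*T),"now tx,ty",D@R[:2,0],D@R[:2,1],np.degrees(np.arctan2(R[1,1],R[0,1])))
for k in range(0,51,10):
    a=th-np.radians(k);print(k,N+165*np.array([np.cos(a),np.sin(a)]))
```

```text
[ 0.03  0.32  2.14 -0.    0.69  1.24] [407.66200556  78.99979856 215.92616765]
[383.60277016 124.48664076] 403.2964282043016 now tx,ty -6.2990393818112835 -51.070748109747 -69.15575367673262
0 [383.60277016 124.48664076]
10 [410.90168014 133.54132809]
20 [439.35818828 137.71804839]
30 [468.107658   136.88989415]
40 [496.2765512  131.08202841]
50 [523.00897031 120.47092023]
```

```bash
python3 -m creep '[[5,-0.6,-5.1,0,0],[5,0,0,0,-10.3],[5,0,0,0,-10.3],[5,0,0,0,-10.3],[5,0,0,0,-10.3],[5,0,0,0,-10.3],[5,0,0,0,-10.3],[5,0,0,0,-10.3],[5,0,0,0,-10.3],[5,0,0,0,-10.1],[5,0,0,3,0],[5,0,0,3,0],[5,0,0,0,0]]'
python3 - <<'E'
from h import *
s=arm.sense();R=cv2.Rodrigues(s["eef_rot"])[0];D=np.array([383.6,124.5])-s["eef_pos"][:2];print("to go",D@R[:2,0],D@R[:2,1],np.degrees(np.arctan2(R[1,1],R[0,1])),s["eef_pos"],R[2])
cv2.imwrite("pics/j.png",optics.capture("wrist")["image"])
E
```

```text
time_s: 23.2
eef_pos: [383.3, 124.5, 154.9]
eef_rot: [-1.724, -2.622, 0.005]
wrist_force: [-0.6, 0.0, 0.9]
opening: 0.525
finger_force: 0.0
to go -0.14252978498277316 0.268858649574564 23.336137403710463 [383.29667194 124.52436903 154.922797  ] [ 0.00112074 -0.00473246 -0.99998817]
```

View pics/j.png

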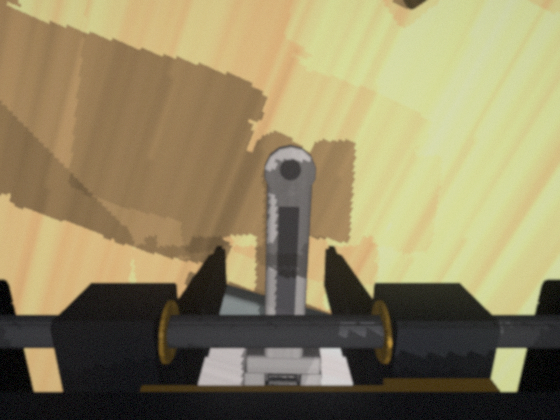

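The handle (col 287, hole at (290,168)) lies centred between the two fingers (220 and 335). Lowering around it and starting the push.

```bash
python3 -m creep '[[5,0,0,2,0],[5,0,0,1.5,0],[5,0,0,0.7,0],[5,0,0,0,0]]'; python3 -m creep '[[5,0,0.6,0,0],[5,0,0.6,0,0],[5,0,0.6,0,2],[5,0,0.6,0,2],[5,0,0,0,0]]'
```

```text
time_s: 23.75
eef_pos: [384.0, 125.0, 114.9]
eef_rot: [1.725, 2.625, -0.0]
wrist_force: [0.8, 0.1, 0.1]
opening: 0.524
finger_force: 0.0
time_s: 24.38
eef_pos: [406.2, 134.5, 114.8]
eef_rot: [1.815, 2.564, 0.0]
wrist_force: [0.4, -0.7, 0.0]
opening: 0.525
finger_force: 0.1
```

```bash
python3 -m creep '[[5,-0.02,0.8,0.1,3],[5,-0.02,0.8,0.1,3],[5,-0.02,0.8,0.1,3],[5,0,0,0,0]]'; python3 -m creep '[[5,-0.02,0.8,0,3],[5,-0.02,0.8,0,3],[5,-0.02,0.8,0,3],[5,0,0,0,0]]'; python3 gap.py|head -1
```

```text
time_s: 24.88
eef_pos: [429.1, 140.7, 111.6]
eef_rot: [-2.01, -2.414, 0.0]
wrist_force: [-0.3, 0.5, 0.6]
opening: 0.527
finger_force: 0.6
time_s: 25.38
eef_pos: [453.2, 143.0, 111.7]
eef_rot: [2.192, 2.249, 0.001]
wrist_force: [0.8, 0.8, -0.7]
opening: 0.526
finger_force: 0.0
deg 93.96796 stud [nan nan] handle pt [439.6072  138.68558]
  return _methods._mean(a, axis=axis, dtype=dtype,
  ret = um.true_divide(
Traceback (most recent call last):
  File "gap.py", line 9, in <module>
    m=t&(abs(b)>26)&(abs(b)<33)&(a<15);print("jaw tip a",np.percentile(a[m],[1,3]))
                                                         ~~~~~~~~~~~~~^^^^^^^^^^^^
IndexError: index -1 is out of bounds for axis 0 with size 0
```

```bash
python3 -m creep '[[5,-0.02,0.8,0,3],[5,-0.02,0.8,0,3],[5,-0.02,0.8,0,3],[5,0,0,0,0]]'; python3 -m creep '[[5,-0.02,0.5,0,2],[5,-0.02,0.5,0,2],[5,0,0,0,0]]';python3 -m creep '[[5,-0.02,0.4,0,1.5],[5,0,0,0,0]]';python3 -m creep '[[5,-0.02,0.4,0,1.5],[5,0,0,0,0]]'
```

```text
time_s: 25.92
eef_pos: [476.9, 141.8, 111.6]
eef_rot: [2.362, 2.071, 0.001]
wrist_force: [-0.5, 0.2, -0.0]
opening: 0.527
finger_force: 0.1
time_s: 26.3
eef_pos: [487.1, 139.8, 111.6]
eef_rot: [2.435, 1.984, 0.001]
wrist_force: [-0.5, -1.1, -0.9]
opening: 0.524
finger_force: 0.6
time_s: 26.55
eef_pos: [491.0, 138.9, 111.6]
eef_rot: [2.461, 1.952, 0.001]
wrist_force: [-1.5, 0.3, -0.5]
opening: 0.527
finger_force: 0.8
time_s: 26.8
eef_pos: [494.9, 137.8, 111.6]
eef_rot: [2.486, 1.92, 0.001]
wrist_force: [-1.3, 2.0, -0.3]
opening: 0.528
finger_force: 0.8
```

```bash
for i in 1; do python3 -m creep '[[5,0,0.15,0,0.5],[5,0,0,0,0]]' 10|grep -E "eef_pos|wrist|open"; python3 -m creep '[[5,0,0.15,0,0.5],[5,0,0,0,0]]'|grep -E "eef_pos|wrist"; python3 -m creep '[[5,0,0.15,0,0.5],[5,0,0,0,0]]'|grep -E "eef_pos|wrist";python3 -m creep '[[5,0,0.15,0,0.5],[5,0,0,0,0]]'|grep -E "eef_pos|wrist|open";done
```

```text
eef_pos: [496.0, 137.5, 111.6]
wrist_force: [-3.1, 1.2, -0.6]
opening: 0.527
eef_pos: [497.5, 137.1, 111.6]
wrist_force: [-1.9, 1.4, -0.5]
eef_pos: [499.0, 136.6, 111.6]
wrist_force: [-1.5, 1.9, 0.4]
eef_pos: [500.4, 136.2, 111.6]
wrist_force: [-2.9, 1.7, 0.0]
opening: 0.524
```

```bash
f(){ grep -E "eef_pos|wrist"|tr '\n' ' ';echo; }; python3 -m creep '[[5,0,0.15,0,0.5],[5,0,0.1,0,0.4]]'|f; python3 -m creep '[[5,0,0.15,0,0.5],[5,0,0.1,0,0.4]]'|f; python3 -m creep '[[5,0,0.15,0,0.5],[5,0,0.1,0,0.4]]'|f;python3 -m creep '[[5,0,0.15,0,0.5],[5,0,0.1,0,0.4]]'|f
python3 - <<'E'
from h import *
p=optics.capture("wrist");W,uv=cloud(p,33,48);h=W[(W[:,1]>85)&(abs(W[:,0]-500)<80)&(uv[:,1]<230)]
l=cv2.fitLine(h[:,:2].astype(np.float32),cv2.DIST_HUBER,0,.01,.01).ravel();print(np.degrees(np.arctan2(abs(l[1]),l[0]*np.sign(l[1]))),l[2:],len(h))
c=l[2:]-[449,-27];print(np.degrees(np.arctan2(c[1],c[0])))
E
```

```text
eef_pos: [502.7, 135.4, 111.6] wrist_force: [-3.5, 3.2, 0.0] 
eef_pos: [505.1, 134.7, 111.6] wrist_force: [-2.7, 1.8, -0.3] 
eef_pos: [507.4, 133.9, 111.6] wrist_force: [-3.7, 2.7, -0.6] 
eef_pos: [509.8, 133.0, 111.6] wrist_force: [-3.3, 1.7, 0.4] 
105.17646 [508.20026 173.25143] 3529
73.5307596958456
```

```bash
f(){ grep -E "eef_pos|wrist"|tr '\n' ' ';echo; }; python3 -m creep '[[5,0,0.1,0,0.5],[5,0,0.1,0,0.4]]'|f; python3 -m creep '[[5,0,0.1,0,0.5],[5,0,0.1,0,0.4]]'|f; python3 -m creep '[[5,0,0.1,0,0.5],[5,0,0.1,0,0.4]]'|f
```

```text
eef_pos: [511.6, 132.3, 111.6] wrist_force: [-3.2, 1.1, -0.0] 
eef_pos: [513.5, 131.6, 111.6] wrist_force: [-3.2, 0.0, 0.3] 
eef_pos: [515.3, 130.8, 111.6] wrist_force: [-3.6, -0.5, 0.9]
```

```bash
f(){ grep -E "eef_pos|wrist"|tr '\n' ' ';echo; }; python3 -m creep '[[5,0,0.1,0,0.5],[5,0,0.05,0,0.2]]'|f; python3 -m creep '[[5,0,0.1,0,0.5],[5,0,0.05,0,0.2]]'|f
```

```text
eef_pos: [516.7, 130.2, 111.6] wrist_force: [-4.0, -1.5, -0.4] 
eef_pos: [518.1, 129.6, 111.6] wrist_force: [-4.1, -2.0, 0.2]
```

```bash
f(){ grep -E "eef_pos|wrist"|tr '\n' ' ';echo; }; python3 -m creep '[[5,0,0.1,0,0.5],[5,0,0.1,0,0.4]]'|f; python3 -m creep '[[5,0,0.1,0,0.5],[5,0,0.1,0,0.4]]'|f
```

```text
eef_pos: [519.9, 128.9, 111.6] wrist_force: [-4.5, -1.9, -0.1] 
eef_pos: [521.7, 128.0, 111.6] wrist_force: [-4.6, -1.7, 0.3]
```

```bash
f(){ grep -E "eef_pos|wrist"|tr '\n' ' ';echo; }; python3 -m creep '[[5,0,0.1,0,0.5],[5,0,0.1,0,0.4]]'|f; python3 -m creep '[[5,0,0.1,0,0.5],[5,0,0.1,0,0.4]]'|f
```

```text
eef_pos: [523.5, 127.1, 111.6] wrist_force: [-4.1, -1.6, -0.2] 
eef_pos: [525.3, 126.2, 111.6] wrist_force: [-3.8, -1.4, 0.8]
```

```bash
f(){ grep -E "eef_pos|wrist"|tr '\n' ' ';echo; }; python3 -m creep '[[5,0,0.1,0,0.4],[5,0,0.1,0,0.3]]'|f; python3 -m creep '[[5,0,0.1,0,0.4],[5,0,0.05,0,0.2]]'|f
```

```text
eef_pos: [526.9, 125.3, 111.6] wrist_force: [-5.1, 0.1, 0.0] 
eef_pos: [527.9, 124.7, 111.5] wrist_force: [-6.8, 0.9, 2.0]
```

```bash
f(){ grep -E "eef_pos|wrist"|tr '\n' ' ';echo; }; python3 -m creep '[[5,0,0.1,0,0.4],[5,0,0.05,0,0.2]]'|f; python3 -m creep '[[5,0,0.1,0,0.4],[5,0,0.05,0,0.2]]'|f
```

```text
eef_pos: [528.9, 124.1, 111.5] wrist_force: [-8.3, 1.9, 2.9] 
eef_pos: [529.9, 123.4, 111.4] wrist_force: [-8.8, 3.7, 3.2]
```

```bash
python3 -m creep '[[5,0,0.05,0,0],[5,0,0,0,0],[5,0,0,0,0]]'
python3 - <<'E'
from h import *
p=optics.capture("wrist");W,uv=cloud(p,33,48);h=W[(W[:,1]>85)&(abs(W[:,0]-500)<80)&(uv[:,1]<230)]
l=cv2.fitLine(h[:,:2].astype(np.float32),cv2.DIST_HUBER,0,.01,.01).ravel()
c=l[2:]-[449,-27];print(np.degrees(np.arctan2(c[1],c[0])),l,len(h),np.round(arm.sense()["eef_rot"],3))
E
```

```text
time_s: 32.48
eef_pos: [530.3, 123.2, 111.4]
eef_rot: [-2.725, -1.56, 0.004]
wrist_force: [-10.2, 3.6, 1.8]
opening: 0.523
finger_force: 5.0
65.77460733162572 [ 1.1216112e-01 -9.9369001e-01  5.3462048e+02  1.6328862e+02] 3553 [-2.725 -1.56   0.004]
```

At the stop with about 10.5 N. Backing off, lifting, and taking a look.

```bash
python3 -m creep '[[5,0,-0.3,0,0],[5,0,-0.7,0,0],[5,0,0,0,0],[5,0,0,-1.5,0],[5,0,0,-4,0],[5,0,0,-6,0],[5,0,0,-5,0],[5,-5,0,-2,0],[5,-5,0,0,0],[5,0,0,0,0]]'
python3 - <<'E'
from h import *
p=optics.capture("wrist");cv2.imwrite("pics/k.png",p["image"])
W,uv=cloud(p,36,60)
h=W[(W[:,1]>75)&(W[:,1]<185)&(W[:,0]>455)&(W[:,0]<580)&(W[:,2]<50)]
l=cv2.fitLine(h[:,:2].astype(np.float32),cv2.DIST_HUBER,0,.01,.01).ravel();d=l[:2]*np.sign(l[1]);yv=np.array([-d[1],d[0]])
n=np.array([449,-27]);L=W[:,:2]-n;a=L@d;b=L@yv;t=(W[:,2]>44)
print("deg",np.degrees(np.arctan2(d[1],d[0])),len(h),"nut offset from axis",-(l[2:]-n)@yv)
for lo,hi in [(-22,-19),(-19,-16)]:
    q=b[t&(a>lo)&(a<hi)];print(np.sort(q[q>12])[:5].round(1),np.sort(q[q<-10])[-5:].round(1))
E
```

```text
time_s: 33.78
eef_pos: [471.0, 39.9, 298.2]
eef_rot: [2.728, 1.556, 0.002]
wrist_force: [0.7, 0.2, 0.3]
opening: 0.524
finger_force: 0.0
deg 66.34093 3790 nut offset from axis -2.9045344556047894
[17.4 17.4 18.3 18.4 18.5] [-19.9 -19.  -18.9 -18.7 -18.1]
[17.9 18.  18.1 19.  19. ] [-19.2 -19.1 -18.3 -18.2 -18.2]
```

View pics/k.png

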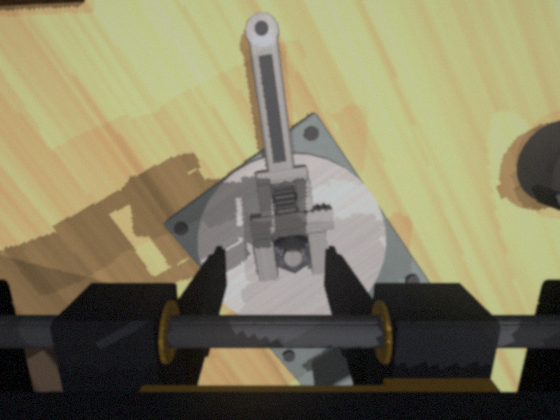

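The wrench lies flat on the nut at (293,258) with the handle up to (262,28). The gap is still about 36.5 mm, the handle has turned 47° to a firm stop, and the robot is clear. Handing in.

```bash
python3 -c "
from cell import arm
print(arm.close_job())"
```

```text
the job is handed in; nothing more can be done
None
```

I closed the jaws snugly on the nut (gap about 36 to 36.5 mm by depth image), turned the handle about 47° clockwise to a firm stop at about 10.5 N, left the wrench on the nut with the arm clear, and handed the job in at about 34 s; no result came back, and I did not re-check the bystanders' positions.

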